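Thread the guide rod through both bushings and hold it for locking

TASK

Fit the guide rod to the little slide frame: take the rod by its red head off its black rest and thread its tapered nose through the bushing in the blue cheek first, then on through the bushing in the grey cheek, until the nose sticks out about 2 cm beyond the grey cheek. Finish still gripping the rod there, level and at rest, so that I can tighten the set screws; do not let go of it or drop it, do not ram it against the frame, and leave the other things on the worktop where they are.

Things in the scene. Friction and masses are not known exactly. Their poses are not given: they have to be found in the camera images.
- guide_rod: Rod, 0.16 kg, lying level on the rest, axis 60 mm above the worktop. Red flat-sided head 40 long (x), 20 wide (y), 24 mm high (z): grip it across the 20 mm, from above. From the head a coaxial round steel shaft, 14 mm diameter, runs along +x; its last 12 mm taper to 7 mm. Origin: centre of the head, on the axis; x points to the nose, z up. Head front at x = 20 mm, nose at x = 170 mm.
- rod_nose (a point): Tip of the tapered nose, on the rod's axis, 170 mm along +x from the rod's origin.
- slide_frame: Fixed frame: base 150 x 60 x 10 mm and two upright cheeks 16 mm thick (x), 52 mm wide, 118 mm high, set screws up to 129 mm. Origin: centre of the underside; x runs from the blue cheek (centre x = -40 mm) to the grey one (x = +40 mm), the way the rod goes in; z up. One level 17 mm bore in each, bevelled at the entry, in line along x 90 mm above the worktop; open gap of 64 mm between.
- bush_in (a point): Centre of the bore's mouth on the outer face of the blue cheek (frame x = -48 mm, 90 mm above the worktop), where the rod enters. It has a brass flange and a 3 mm bevel.
- bush_out (a point): Centre of the bore on the outer face of the grey cheek (frame x = +48 mm, 90 mm above the worktop), where the nose comes out. With the nose 20 mm beyond it the rod's origin is at frame x = -102 mm.
- rod_rest: Fixed black rest, base 190 x 50 x 10 mm; origin on its underside, x along the rod to its nose. A ledge 30 mm long and only 10 mm wide, top at 48 mm, carries the head (at x = -60 mm), so fingers pass down beside head and ledge. An open U post (x = +70 mm, 14 x 30 mm, sides up to 64 mm above the worktop, slot 18 mm wide) carries the shaft; the rod lifts straight up out.
- tape_roll: Roll of brown tape, 94 mm across and 48 mm high, standing at the back; origin under its centre. Leave alone.
- scissors: Scissors with blue handles, 87 x 199 x 9 mm, lying on the worktop; origin under the centre. Leave alone.
- weighing_bottle_1: Small glass weighing bottle, 42 mm across, 60 mm high, at the back; origin under its centre. Leave alone.
- weighing_bottle_2: Small glass weighing bottle, 47 mm across, 50 mm high, at the back; origin under its centre. Leave alone.
- cup: Clean small glass beaker upside down, 51 mm across, 67 mm high, on the right; origin under its centre. Leave alone.
Things that resemble listed ones, but are neither listed nor needed, are in the scene too. What is shaped like the guide_rod but yellow is not meant.

How it is judged:
By the outcome, as a careful person would: the job done as asked, in the order asked, and still so for the second after the job is handed in, while the arm keeps its last pose, push and grip.
It also fails if it takes over 45 s, if anything falls off the work surface, if the arm or the gripper's body presses on something with over 40 N, if the wrist force passes 120 N, or if a joint passes its speed limit or range.

ROBOT

A 6-joint arm with a two-finger parallel gripper is mounted at the origin on a cart in front of the work surface, level with it; the furniture and walls round the work are solid. World frame = base frame: x ahead of the robot, y to its left, z up, the work surface at z = 0. Lengths are in m, angles in rad, forces in N, time in s.
With the tool pointing down it reaches from about 0.15 to 0.775 m from the base axis. Payload 6.1 kg.
Tool frame: the origin (TCP) lies midway between the tips of the shut fingers; the grasp point (between the pads) lies 19 mm behind it; z points along the fingers, y is the line along which they close (so a half turn about z gives the same grasp; the last joint's range is limited). The gripper opens to 85 mm and grips with 20 to 120 N. Pads are 22 mm wide; open, the fingers measure 114 mm over their backs; the gripper's body (76 mm by 85 mm) begins 54 mm behind the grasp point. The pads swing forward as they close: fully open they stand 13 mm farther back than shut.
Start: joints at [-1.181, 0.126, -0.04, 1.405, 0, 1.571], TCP at [0.199, -0.486, 0.231] pointing down, gripper open.
Joint ranges: [-2.72, 2.72], [-0.95, 1.95], [-1.27, 1.35], [-1.78, 2.02], [-1.46, 1.47], [-3.14, 3.14]. Speed limits (rad/s): [2.39, 2.39, 3.01, 3.14, 3.14, 3.14].

INTERFACE

Orientations are given as a rotation vector (axis times angle).
In Python, from rig import status, viewer, job gives the robot as it stands.
- The arm moves only by the shell command python3 -m handwheel 'ROWS'. ROWS is a JSON object of lists of equal length, an entry for each row: "offset": the shift along the tool's x, y, z in m, a list of three; "rotation": the turn, a rotation vector about the tool's x, y, z in degrees, a list of three; "fingers": the opening, from 0 (shut) to 1 (fully open). A call has exactly 8 rows; each row shifts and turns the commanded pose from where the row before left it, along the tool's axes as they then stand; what a row does not reach is not made up. A row lasts 1/10 s, in which the tool goes at most 50 mm and 8.59 degrees, less where a joint would pass 70% of its speed; a pose out of reach is approached as far as the arm can. A call is refused whole if a number of a shift passes 0.05 or a number of a turn 8.59, either way. A call with a gripper value outside its range is refused whole. The fingers move at their own pace and stop on an object; the grip force is fixed at half the most. Time passes only in rows, so rows that do not move let the fingers close, or fill a call up. It gives the time, the measured TCP pose, the force, the opening and the grip force at its end, in the units of the state.
- status.state(): the state, without advancing time (a new reading comes with each control period).
- viewer.snapshot(name): name is "side" or "top"; returns a dict with "img" (480x640x3 uint8, blue, green, red), "fx", "fy", "cx", "cy" (pixels), "k1" (the pictures are not rectified: a ray, as slopes to the right and down, at radius r is drawn at 1 + k1 r^2 times it, then the intrinsics apply), "cam_to_world" (4x4, takes a point from camera to world coordinates). Camera axes: x right, y down, z forward; pixel columns grow to the right and rows downward; lengths in m; the calibration is good to about 2 mm. A picture is of the moment at which its call begins. There is no depth.
- job.finish_job(): hands the job in; it is judged then, once.
The state is a dict: "time_s": time; "q": joint angles; "qd": joint speeds; "effort": joint torques, N m; "tcp_pos": TCP position; "ee_rot": TCP orientation; "ft_force": force on the tool from outside, world axes, zero at the start; "ft_torque": the same for the moment, N m; "grip_width": finger opening in m; "finger_force": force on a finger pad.
Only numpy, scipy, OpenCV 4.12 (cv2) and the standard library are available. Lean on these libraries where they do the work, as an engineer would, in place of code of your own. Each camera call takes 0.05 s, during which the arm holds its last target. There are 200 camera calls.

## Working session

There is one attempt and no reset: what is moved stays moved. The work goes in short steps, Python scripts to look and compute and a shell command to move; the robot and the scene stay as the last step left them, time stands still between calls to the robot, and variables do not carry over. Pictures are saved under pics/ and viewed, at most 10 in all, crops included, and the job is handed in when it is done.

```bash
mkdir -p pics; ls
python3 - <<'E'
from rig import status, viewer
import cv2,numpy as np
s=status.state(); print({k:np.round(v,3).tolist() for k,v in s.items()})
for n in("side","top"):
    d=viewer.snapshot(n); cv2.imwrite(f"pics/{n}0.png",d["img"]); print(n,d["fx"],d["fy"],d["cx"],d["cy"],d["k1"],np.round(d["cam_to_world"],3).tolist())
E
```

```text
pics
{'time_s': 0.0, 'q': [-1.181, 0.126, -0.041, 1.405, 0.0, 1.571], 'qd': [-0.0, -0.0, 0.001, -0.0, -0.001, 0.001], 'effort': [-0.001, -43.591, 35.293, 0.017, -0.0, 0.0], 'tcp_pos': [0.199, -0.485, 0.231], 'ee_rot': [-3.081, -0.608, 0.0], 'ft_force': [-0.428, 0.339, -1.173], 'ft_torque': [-0.028, 0.036, -0.052], 'finger_force': 0.0, 'grip_width': 0.085}
side 499.31996297280784 499.31996297280784 317.8419632269061 237.21935755446864 0.0398239796383077 [[-0.804, -0.359, 0.474, 0.032], [-0.595, 0.463, -0.658, 0.726], [0.017, -0.81, -0.586, 0.801], [0.0, 0.0, 0.0, 1.0]]
top 508.88663626795795 508.88663626795795 321.8855848069172 242.31488608372712 -0.09688930578079721 [[0.001, -0.997, 0.082, 0.52], [-1.0, 0.001, 0.02, -0.117], [-0.02, -0.082, -0.996, 1.194], [0.0, 0.0, 0.0, 1.0]]
```

View pics/side0.png

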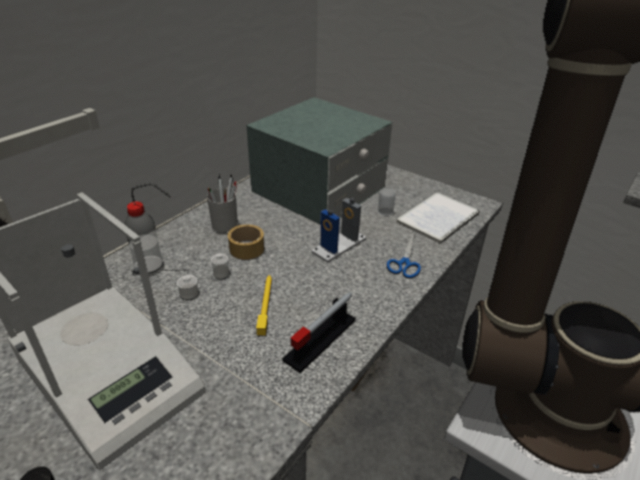

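View pics/top0.png

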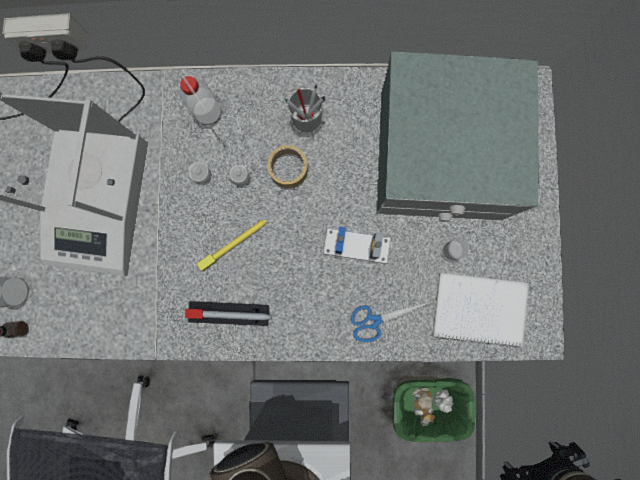

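The side view shows the red head at (301,337) with the shaft toward (347,300), the blue cheek at (329,231) and the grey one at (350,218). The top view shows the head at (194,314), the nose near (269,317), the blue cheek at (341,240) and the grey one at (377,245). I'll zoom in on these.

```bash
cat > h.py <<'E'
import numpy as np, cv2
from rig import viewer, status
def snap(n):
    d=viewer.snapshot(n); d["T"]=np.array(d["cam_to_world"]); return d
def K(d): return np.array([[d["fx"],0,d["cx"]],[0,d["fy"],d["cy"]],[0,0,1.]])
def dist(d): return np.array([d["k1"],0,0,0,0.])
def ray(d,p):
    x=cv2.undistortPoints(np.array([[p]],float),K(d),dist(d))[0,0]
    v=d["T"][:3,:3]@np.array([x[0],x[1],1]); return d["T"][:3,3],v/np.linalg.norm(v)
def onz(d,p,z):
    o,v=ray(d,p); return o+v*(z-o[2])/v[2]
def proj(d,P):
    R=d["T"][:3,:3].T; t=-R@d["T"][:3,3]
    return cv2.projectPoints(np.atleast_2d(np.array(P,float)),cv2.Rodrigues(R)[0],t,K(d),dist(d))[0][:,0]
def tri(d1,p1,d2,p2):
    o1,v1=ray(d1,p1); o2,v2=ray(d2,p2)
    s=np.linalg.lstsq(np.c_[v1,-v2],o2-o1,rcond=None)[0]
    a,b=o1+s[0]*v1,o2+s[1]*v2
    return (a+b)/2,np.linalg.norm(a-b)
def crop(img,x,y,w,h,f): return cv2.resize(img[y:y+h,x:x+w],None,fx=f,fy=f,interpolation=cv2.INTER_CUBIC)
E
python3 - <<'E'
from h import *
s=snap("side");t=snap("top")
a=np.vstack([np.hstack([crop(s["img"],270,180,100,75,4),crop(s["img"],270,290,100,75,4)]),np.hstack([crop(t["img"],310,205,100,75,4),crop(t["img"],180,280,100,75,4)])])
cv2.imwrite("pics/c1.png",a)
E
```

```text
(no output)
```

View pics/c1.png

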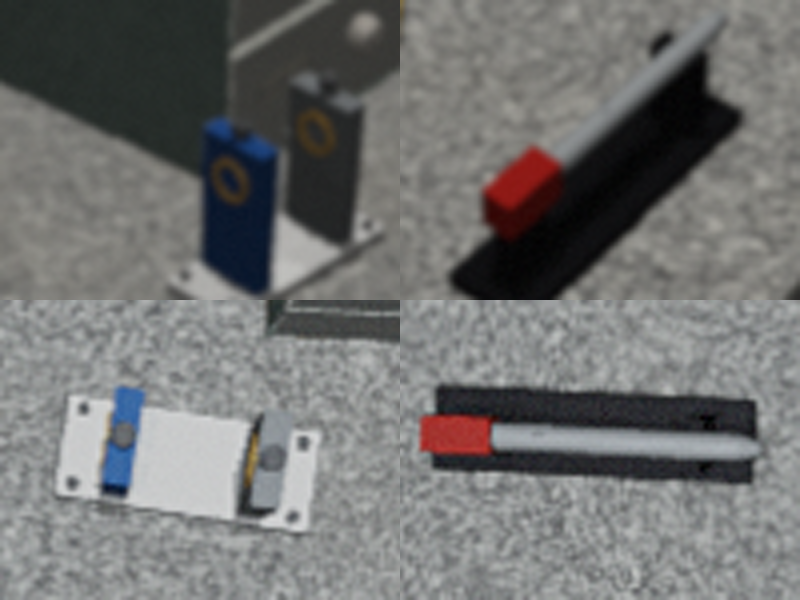

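Crops: the brass rings in the side view are at about (327.5,225) and (349,213). In the top view the base corners are near (327,229), (390,238), (387,263) and (324,254), the set screws at (341,238) and (378,244), the red head at (294,314), and the nose at (269,317).

Run:
```python
from h import *
s=snap("side");t=snap("top")
np.set_printoptions(precision=4,suppress=True)
def mask(d,lo,hi,x,y,w,h):
    m=np.zeros((480,640),np.uint8); hsv=cv2.cvtColor(d["img"],cv2.COLOR_BGR2HSV)
    m[y:y+h,x:x+w]=cv2.inRange(hsv,lo,hi)[y:y+h,x:x+w]; return m
R=[]
for (x,y,w,h) in((318,212,20,24),(340,202,20,24)):
    m=mask(s,(8,90,50),(28,255,255),x,y,w,h); p=cv2.findNonZero(m)[:,0].astype(np.float32)
    e=cv2.fitEllipse(cv2.convexHull(p)); mm=(p.min(0)+p.max(0))/2; print("ring",len(p),e,mm); R.append(e[0])
    print(onz(s,e[0],.09), onz(s,mm,.09))
# base plate
m=mask(t,(0,0,165),(180,40,255),318,222,80,48); m=cv2.morphologyEx(m,cv2.MORPH_OPEN,np.ones((3,3)))
c=max(cv2.findContours(m,0,2)[0],key=cv2.contourArea); r=cv2.minAreaRect(cv2.convexHull(c)); print("plate",r)
B=[onz(t,p,.01) for p in cv2.boxPoints(r)]; print(np.array(B))
B=np.array([onz(t,p,.01) for p in((327,228.75),(390,238),(386.75,263),(324.25,254.25))]);print(B,B.mean(0),np.linalg.norm(np.diff(B,axis=0),axis=1))
print("frame dir",B[1]+B[2]-B[0]-B[3])
for a,b in(((330,213),(340.75,238.25)),((352.5,201.5),(378,244.25))): print("screw",tri(s,a,t,b))
# rod head
for d,n in((s,"s"),(t,"t")):
    hs=[mask(d,(0,140,80),(8,255,255),*( (280,310,50,50) if n=="s" else (180,300,40,30))),mask(d,(172,140,80),(180,255,255),*( (280,310,50,50) if n=="s" else (180,300,40,30)))]
    m=hs[0]|hs[1]; p=cv2.findNonZero(m)[:,0]; print(n,p.mean(0),cv2.minAreaRect(p),p.min(0),p.max(0))
    if n=="t":
        print("headtop",[onz(t,q,.072) for q in cv2.boxPoints(cv2.minAreaRect(p))],onz(t,p.mean(0),.072))
# shaft top
m=mask(t,(0,0,110),(180,60,255),204,308,64,16);
p=np.array([(x,np.average(np.nonzero(m[:,x])[0])) for x in range(206,260)])
k=np.polyfit(p[:,0],p[:,1],1);print("shaft",k,[onz(t,(x,np.polyval(k,x)),.062) for x in(205,269.5)])
# head front top corners, side crop
for a,b in (((270+135/4,290+147/4),(180+491/4,280+117/4)),((270+563/4-100,290+170/4),(180+491/4,280+153/4)),((270+485/4-100,290+195/4),(180+421/4,280+118/4)),((270+512/4-100,290+211/4),(180+423/4,280+153/4)),((270+722/4-100,290+18/4),(180+756/4-100,280+450/4-75))): print(tri(s,a,t,b))
```

```text
ring 29 ((327.12469482421875, 224.86700439453125), (6.7136454582214355, 10.60028076171875), 159.3853759765625) [327. 225.]
[ 0.6203 -0.1285  0.09  ] [ 0.6202 -0.1278  0.09  ]
ring 64 ((348.5307312011719, 212.78048706054688), (8.675171852111816, 11.32201862335205), 155.1199188232422) [348.5 213. ]
[ 0.6087 -0.2082  0.09  ] [ 0.6081 -0.2073  0.09  ]
plate ((356.66015625, 244.59902954101562), (26.70128059387207, 26.701282501220703), 8.530765533447266)
[[ 0.5859 -0.139   0.01  ]
 [ 0.6477 -0.1484  0.01  ]
 [ 0.6383 -0.2101  0.01  ]
 [ 0.5766 -0.2004  0.01  ]]
[[ 0.6493 -0.1053  0.01  ]
 [ 0.6274 -0.2524  0.01  ]
 [ 0.5691 -0.2443  0.01  ]
 [ 0.5896 -0.0989  0.01  ]] [ 0.6089 -0.1752  0.01  ] [0.1487 0.0589 0.1468]
frame dir [-0.0424 -0.2925  0.    ]
screw (array([ 0.617 , -0.1352,  0.1234]), np.float64(0.000736356791976564))
screw (array([ 0.6033, -0.2142,  0.1237]), np.float64(0.0013047383009989083))
s [299.9737 334.4934] ((299.7176513671875, 334.6706237792969), (8.677218437194824, 18.872949600219727), 49.398704528808594) [291 327] [309 342]
t [193.5241 313.3795] ((193.5, 313.5), (9.0, 17.0), 90.0) [185 309] [202 318]
headtop [array([0.4642, 0.2093, 0.072 ]), array([0.4645, 0.1709, 0.072 ]), array([0.4446, 0.1707, 0.072 ]), array([0.4443, 0.209 , 0.072 ])] [0.4547 0.1899 0.072 ]
shaft [  0.0512 303.1613] [array([0.4537, 0.1666, 0.062 ]), array([0.4473, 0.0217, 0.062 ])]
(array([ 0.5102, -0.0013, -0.0982]), np.float64(0.13552112914576556))
(array([ 0.4878, -0.0011, -0.1033]), np.float64(0.13641754630074482))
(array([ 0.5099,  0.0452, -0.1012]), np.float64(0.13885325134622425))
(array([ 0.4889,  0.0441, -0.1012]), np.float64(0.14085185207515724))
(array([0.4467, 0.0234, 0.0607]), np.float64(0.0015446699444121414))
```

Rod and frame poses from the two views agree. The rod head is at (0.4545, 0.190), heading 2.6° off -y. The bore line is about 8.3° off -y, through frame (0.612, -0.1755). I'll turn the wrist first.

```bash
python3 -m handwheel '{"offset":[[0,0,0],[0,0,0],[0,0,0],[0,0,0],[0,0,0],[0,0,0],[0,0,0],[0,0,0]],"rotation":[[0,0,-8.14],[0,0,-8.14],[0,0,-8.14],[0,0,-8.14],[0,0,-8.14],[0,0,-8.14],[0,0,-8.14],[0,0,-8.14]],"fingers":[1,1,1,1,1,1,1,1]}'
cat >> h.py <<'E'
from scipy.spatial.transform import Rotation as Rn
def go(P,yaw):
    "remaining shift in tool axes (mm) and turn about tool z (deg) to TCP point P and tool-x heading yaw (deg)"
    s=status.state(); R=Rn.from_rotvec(s["ee_rot"]); M=R.as_matrix()
    T=np.array([[np.cos(np.radians(yaw)),np.sin(np.radians(yaw)),0],[np.sin(np.radians(yaw)),-np.cos(np.radians(yaw)),0],[0,0,-1]])
    print("tcp",np.round(s["tcp_pos"],4),"shift mm",np.round(M.T@(np.array(P)-s["tcp_pos"])*1000,1),"turn",np.round(np.degrees(Rn.from_matrix(M.T@T).as_rotvec()),2),"F",np.round(s["ft_force"],1),"w",round(s["grip_width"],4),"q6",round(s["q"][5],2),"t",s["time_s"])
E
python3 -c "
from h import *
go([.4545,.190,.15],87.4)"
```

```text
time_s: 1.1
tcp_pos: [0.1995, -0.4856, 0.2312]
ee_rot: [-2.264, -2.178, -0.0]
ft_force: [-0.8, 0.1, 0.1]
grip_width: 0.0857
finger_force: 0.0
tcp [ 0.1995 -0.4856  0.2312] shift mm [684.9 228.8  81.3] turn [-0.   -0.01  0.39] F [-0.8  0.1  0.1] w 0.0857 q6 0.43 t 1.1
```

```bash
for i in 1 ; do python3 -m handwheel '{"offset":[[0.04,0.014,0],[0.043,0.0143,0],[0.043,0.0143,0],[0.043,0.0143,0],[0.043,0.0143,0],[0.043,0.0143,0],[0.043,0.0143,0],[0.043,0.0143,0]],"rotation":[[0,0,0],[0,0,0],[0,0,0],[0,0,0],[0,0,0],[0,0,0],[0,0,0],[0,0,0]],"fingers":[1,1,1,1,1,1,1,1]}'; done
python3 -m handwheel '{"offset":[[0.043,0.0143,0.01],[0.043,0.0143,0.01],[0.043,0.0143,0.01],[0.043,0.0143,0.01],[0.043,0.0143,0.01],[0.043,0.0143,0.01],[0.043,0.0143,0.01],[0.04,0.014,0.01]],"rotation":[[0,0,0],[0,0,0],[0,0,0],[0,0,0],[0,0,0],[0,0,0],[0,0,0],[0,0,0]],"fingers":[1,1,1,1,1,1,1,1]}'
python3 -c "
from h import *
go([.4545,.190,.041],87.4)
s=snap('side');t=snap('top')
cv2.imwrite('pics/c2.png',np.hstack([crop(s['img'],230,220,160,150,2.5),crop(t['img'],120,240,160,150,2.5)]))"
```

```text
time_s: 1.9
tcp_pos: [0.3288, -0.1483, 0.2315]
ee_rot: [2.27, 2.17, 0.001]
ft_force: [0.3, 0.5, 0.3]
grip_width: 0.0854
finger_force: 0.0
time_s: 2.7
tcp_pos: [0.4581, 0.1878, 0.1509]
ee_rot: [2.269, 2.172, 0.001]
ft_force: [0.1, -0.7, 0.1]
grip_width: 0.0855
finger_force: 0.0
tcp [0.4581 0.1878 0.1509] shift mm [  2.   -3.7 109.9] turn [ 0.02 -0.01  0.11] F [ 0.1 -0.7  0.1] w 0.0855 q6 2.0 t 2.7
```

View pics/c2.png

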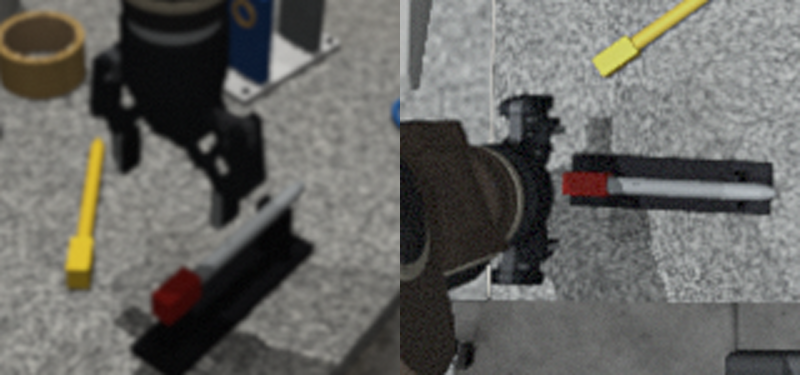

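The gripper hangs above the head with its fingers either side of it; the head is at (194,314) in the top view and nothing is in the way. I'll descend.

```bash
python3 -m handwheel '{"offset":[[0.002,-0.0037,0.01],[0,0,0.02],[0,0,0.02],[0,0,0.02],[0,0,0.02],[0,0,0.015],[0,0,0.005],[0,0,0]],"rotation":[[0,0,0.1],[0,0,0],[0,0,0],[0,0,0],[0,0,0],[0,0,0],[0,0,0],[0,0,0]],"fingers":[1,1,1,1,1,1,1,1]}'
python3 -m handwheel '{"offset":[[0,0,0],[0,0,0],[0,0,0],[0,0,0],[0,0,0],[0,0,0],[0,0,0],[0,0,0]],"rotation":[[0,0,0],[0,0,0],[0,0,0],[0,0,0],[0,0,0],[0,0,0],[0,0,0],[0,0,0]],"fingers":[0,0,0,0,0,0,0,0]}'
python3 -c "
from h import *
go([.4545,.190,.041],87.4)"
```

```text
time_s: 3.6
tcp_pos: [0.4533, 0.1867, 0.0409]
ee_rot: [-2.273, -2.168, 0.002]
ft_force: [-0.5, 0.4, -0.4]
grip_width: 0.0858
finger_force: 0.0
time_s: 4.4
tcp_pos: [0.4545, 0.1879, 0.0418]
ee_rot: [2.272, 2.169, 0.001]
ft_force: [0.1, 0.0, 5.3]
grip_width: 0.019
finger_force: 59.0
tcp [0.4545 0.1879 0.0418] shift mm [ 2.1 -0.1  0.8] turn [ 0.05 -0.03 -0.04] F [0.1 0.  5.3] w 0.019 q6 2.01 t 4.4
```

```bash
python3 -m handwheel '{"offset":[[0,0,-0.003],[0,0,-0.008],[0,0,-0.01],[0,0,-0.01],[0,0,-0.01],[0,0,-0.009],[0,0,0],[0,0,0]],"rotation":[[0,0,0],[0,0,0],[0,0,0],[0,0,0],[0,0,0],[0,0,0],[0,0,0],[0,0,0]],"fingers":[0,0,0,0,0,0,0,0]}'
python3 -c "
from h import *
go([.648,.070,.075],81.7)
s=snap('side');t=snap('top')
cv2.imwrite('pics/c3.png',np.hstack([crop(s['img'],270,270,100,100,4),crop(t['img'],180,270,100,100,4)]))"
```

```text
time_s: 5.2
tcp_pos: [0.4543, 0.1878, 0.0915]
ee_rot: [2.272, 2.169, 0.001]
ft_force: [-0.0, 0.6, -3.8]
grip_width: 0.0189
finger_force: 58.6
tcp [0.4543 0.1878 0.0915] shift mm [-108.7  198.9   16.6] turn [ 0.03 -0.02  5.65] F [-0.   0.6 -3.8] w 0.0189 q6 2.01 t 5.2
```

View pics/c3.png

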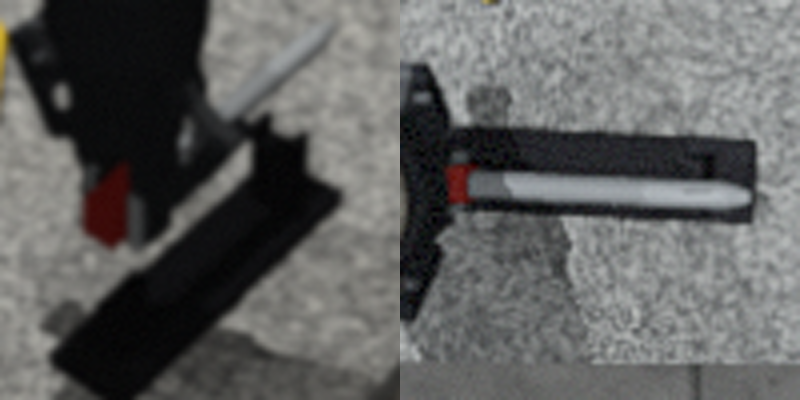

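The rod is lifted clear of the rest, with the nose at side (353.8,277) and top (268,318.5), looking level. I'll carry it to in front of the blue cheek.

```bash
python3 -m handwheel '{"offset":[[-0.010,0.018,0],[-0.018,0.033,0],[-0.018,0.033,0],[-0.018,0.033,0],[-0.018,0.033,0],[-0.018,0.033,0],[-0.009,0.016,0],[0,0,0]],"rotation":[[0,0,0],[0,0,0.9],[0,0,0.95],[0,0,0.95],[0,0,0.95],[0,0,0.95],[0,0,0.95],[0,0,0]],"fingers":[0,0,0,0,0,0,0,0]}'
python3 -c "
from h import *
s=snap('side');t=snap('top')
print(tri(s,(353.75,277),t,(268,318.5)))
go([.648,.070,.0717],81.7)
cv2.imwrite('pics/c4.png',np.hstack([crop(s['img'],265,170,100,120,4),crop(t['img'],230,190,100,120,4)]))
cv2.imwrite('pics/side4.png',s['img']);cv2.imwrite('pics/top4.png',t['img'])"
```

```text
time_s: 6.1
tcp_pos: [0.6452, 0.0615, 0.0898]
ee_rot: [-2.379, -2.051, 0.002]
ft_force: [-0.5, -0.7, -1.1]
grip_width: 0.0192
finger_force: 58.9
(array([0.44628385, 0.01886291, 0.10813249]), np.float64(0.001553128157049857))
tcp [0.6432 0.0631 0.0902] shift mm [ 7.5  3.8 18.5] turn [-0.12  0.01 -0.02] F [ 0.3 -0.1 -1.3] w 0.0189 q6 1.81 t 6.2
```

View pics/c4.png

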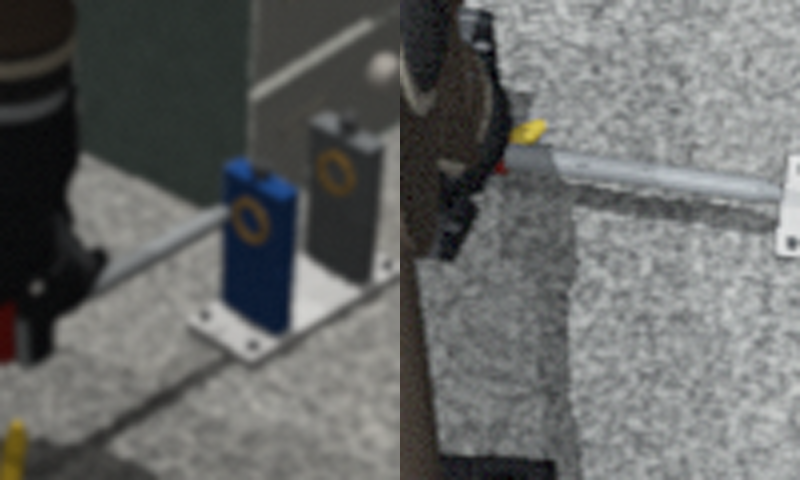

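The nose sits about 25 mm in front of the blue cheek, near the ring at side (322,223) and top (325,238), with the rod still slightly high. I'll lower to bore height, close in part way, then measure the shaft line in both views.

```bash
python3 -m handwheel '{"offset":[[0,0.002,0.004],[0,0.002,0.006],[0,0,0.006],[0,0,0.0025],[-0.005,0,0],[-0.005,0,0],[0,0,0],[0,0,0]],"rotation":[[0,0,0],[0,0,0],[0,0,0],[0,0,0],[0,0,0],[0,0,0],[0,0,0],[0,0,0]],"fingers":[0,0,0,0,0,0,0,0]}'
python3 - <<'E'
from h import *
go([.6451,.0482,.0717],81.7)
s=snap('side');t=snap('top')
cv2.imwrite('pics/side5.png',s['img']);cv2.imwrite('pics/top5.png',t['img'])
# expected line from TCP
st=status.state();p=np.array(st["tcp_pos"]);d=-Rn.from_rotvec(st["ee_rot"]).as_matrix()[:,0];print("d",d)
for n,c in(("s",s),("t",t)):
    a,b=proj(c,[p+[0,0,.019]+d*.06,p+[0,0,.019]+d*.168]); print(n,a,b)
tiles=[cv2.resize(crop(s['img'],275,195,80,60,5),(400,300)),crop(t['img'],250,205,100,75,4)]
cv2.imwrite('pics/c5.png',np.hstack(tiles))
E
```

```text
time_s: 7.0
tcp_pos: [0.6464, 0.0525, 0.0732]
ee_rot: [2.377, 2.054, 0.001]
ft_force: [0.3, -0.4, -1.0]
grip_width: 0.019
finger_force: 58.9
tcp [0.6464 0.0525 0.0732] shift mm [-4.4 -0.7  1.5] turn [ 0.03 -0.01 -0.03] F [ 0.3 -0.4 -1. ] w 0.019 q6 1.8 t 7.0
d [-1.44510233e-01 -9.89503291e-01 -1.74138004e-04]
s [291.23614138 244.52977693] [323.04698822 226.6122136 ]
t [281.42880061 230.01546011] [330.41119128 237.07081996]
```

View pics/c5.png

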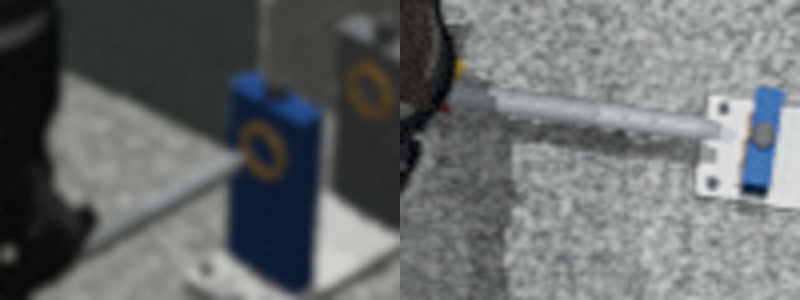

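In both views the nose, side (323,226.6) and top (330,237), is where the kinematics predict it. Next I'll check the shaft's yaw, and the rod axis against both rings.

Run:
```python
from h import *
np.set_printoptions(precision=2,suppress=True,linewidth=150)
s=snap('side');t=snap('top')
st=status.state();p=np.array(st["tcp_pos"])+[0,0,.019];d=-Rn.from_rotvec(st["ee_rot"]).as_matrix()[:,0]
for n,c,I in(("s",s,s["img"]),("t",t,t["img"])):
    a,b=proj(c,[p+d*.075,p+d*.155]); u=(b-a)/np.linalg.norm(b-a); v=np.array([-u[1],u[0]]); L=np.linalg.norm(b-a)
    ks=np.arange(0,L,.25); w=np.arange(-8,8.01,.25)
    mx=(a[0]+ks[None]*u[0]+w[:,None]*v[0]).astype(np.float32);my=(a[1]+ks[None]*u[1]+w[:,None]*v[1]).astype(np.float32)
    S=cv2.remap(I,mx,my,cv2.INTER_CUBIC).astype(float); h=S.shape[1]//3
    r=abs(proj(c,[p+d*.115+[.007,0,0]])-proj(c,[p+d*.115]))
    print(n,"L",L,"7mm ~px",r)
    for i in range(3):
        q=S[:,i*h:(i+1)*h].mean((1,2)); print(q[::2])
f0=np.array([.6203,-.1285,.09])
# rod axis at ring planes vs seen rings
m1,m2=np.array([.620,-.128,.09]),np.array([.608,-.2075,.09])
for m,r in((m1,(327.1,224.9)),(m2,(348.5,212.9))):
    k=(m-p)@d; P=p+k*d; pr=proj(s,P)[0]; print("k",k*1000,"axis",pr,"ring",r,"axis pt",P*1000,"ring on that height",onz(s,r,P[2])*1000, "at .09",onz(s,r,.09)*1000)
```

```text
s L 27.010368560498737 7mm ~px [[2.28 1.02]]
[132.45 132.16 133.03 134.56 136.4  137.47 137.77 137.36 136.29 135.23 134.87 134.42 132.83 129.51 123.77 114.88 103.85  92.74  85.31  85.35  93.75
 107.45 121.34 131.45 136.55 137.44 136.46 135.15 134.34 135.26 137.4  140.58 143.97]
[141.14 142.46 143.06 142.51 141.58 140.6  139.81 139.91 142.03 145.8  150.05 152.93 152.81 148.89 141.17 129.79 115.94 101.86  91.6   89.62  96.41
 108.45 121.05 130.46 135.49 138.06 139.91 141.7  143.68 145.48 146.28 146.42 145.84]
[132.65 133.45 134.63 136.5  138.28 139.83 140.91 142.18 143.95 146.41 149.5  151.94 152.19 149.19 141.94 130.96 117.18 102.94  92.4   88.85  93.72
 104.19 114.97 121.66 122.72 120.05 116.3  113.22 111.11 109.34 107.31 104.34 100.25]
t L 36.65973184831243 7mm ~px [[0.01 3.2 ]]
[147.32 148.05 145.63 144.73 146.84 150.05 151.93 151.52 148.17 141.42 133.8  132.63 141.99 155.07 164.34 169.87 173.98 174.04 168.58 159.77 149.69
 138.05 123.95 110.47  96.27  84.29  77.91  77.63  80.35  84.33  86.59  84.79  80.91]
[148.75 144.2  142.09 145.28 148.98 150.75 153.73 156.46 155.91 149.65 142.99 143.56 154.97 168.95 178.73 185.44 187.71 184.89 179.38 172.84 163.01
 149.75 132.23 117.44 107.56  99.16  92.68  90.77  89.    82.87  77.8   77.68  82.03]
[155.5  157.8  160.06 162.98 165.36 163.9  160.89 160.16 159.5  153.76 146.1  146.51 156.77 170.17 179.7  188.16 193.69 191.2  181.6  170.82 159.88
 145.39 129.88 119.38 115.57 111.98 106.5  100.97  97.58  95.78  96.88  99.84 103.05]
k 182.772969316944 axis [327.12 224.36] ring (327.1, 224.9) axis pt [ 620.03 -128.     91.92] ring on that height [ 618.67 -126.02   91.92] at .09 [ 620.26 -128.33   90.  ]
k 263.17252648320505 axis [348.51 212.3 ] ring (348.5, 212.9) axis pt [ 608.42 -207.56   91.91] ring on that height [ 606.85 -205.18   91.91] at .09 [ 608.41 -207.69   90.  ]
```

Yaw agrees in all sections, and the rod axis lines up with both rings once I lower it about 1.4 mm. The gap is about 13 mm. I'll enter slowly and watch the force.

```bash
python3 -m handwheel '{"offset":[[0,0,0.0014],[0,0,0],[-0.004,0,0],[-0.004,0,0],[-0.004,0,0],[-0.003,0,0],[-0.003,0,0],[0,0,0]],"rotation":[[0,0,0],[0,0,0],[0,0,0],[0,0,0],[0,0,0],[0,0,0],[0,0,0],[0,0,0]],"fingers":[0,0,0,0,0,0,0,0]}'
python3 - <<'E'
from h import *
st=status.state();print(np.round(st["ft_force"],2),np.round(st["ft_torque"],3))
s=snap('side');t=snap('top')
p=np.array(st["tcp_pos"])+[0,0,.0185];d=-Rn.from_rotvec(st["ee_rot"]).as_matrix()[:,0]
m=np.array([.6203,-.1283,.09]);k=(m-p)@d;print("k",k*1000,"axis at mouth",(p+k*d)*1000)
cv2.imwrite('pics/c6.png',np.hstack([crop(s['img'],275,195,80,60,5),crop(t['img'],270,205,80,60,5)]))
E
```

```text
time_s: 8.0
tcp_pos: [0.6436, 0.0345, 0.0714]
ee_rot: [2.377, 2.054, -0.0]
ft_force: [0.4, -0.3, -2.0]
grip_width: 0.0189
finger_force: 58.9
[ 0.42 -0.35 -2.02] [-0.019  0.071  0.006]
k 164.4739179607217 axis at mouth [ 619.82338074 -128.23022604   89.95888359]
```

View pics/c6.png

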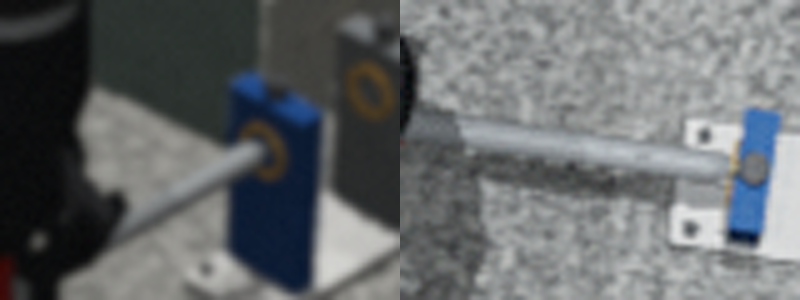

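The nose is centred in the ring, at side (327.5,225), with no contact force. I'll continue.

```bash
R='{"rotation"'; python3 -m handwheel '{"offset":[[-0.002,0,0],[-0.003,0,0],[-0.003,0,0],[-0.003,0,0],[-0.003,0,0],[-0.003,0,0],[-0.003,0,0],[0,0,0]],"rotation":[[0,0,0],[0,0,0],[0,0,0],[0,0,0],[0,0,0],[0,0,0],[0,0,0],[0,0,0]],"fingers":[0,0,0,0,0,0,0,0]}'
python3 -c "
from h import *
st=status.state();print(np.round(st['ft_force'],2),np.round(st['ft_torque'],3))
m=np.array([.6203,-.1283,.09]);p=np.array(st['tcp_pos'])+[0,0,.0185];d=-Rn.from_rotvec(st['ee_rot']).as_matrix()[:,0];k=(m-p)@d;print(k*1000,(p+k*d)*1000)"
```

```text
time_s: 8.9
tcp_pos: [0.6407, 0.0147, 0.0714]
ee_rot: [2.377, 2.054, -0.0]
ft_force: [-1.0, -0.9, -1.6]
grip_width: 0.0188
finger_force: 58.9
[-1.01 -0.87 -1.6 ] [-0.014  0.059 -0.059]
144.4386351880981 [ 619.79319867 -128.22582952   89.96269119]
```

```bash
python3 -m handwheel '{"offset":[[-0.004,0,0],[-0.006,0,0],[-0.007,0,0],[-0.007,0,0],[-0.007,0,0],[-0.006,0,0],[-0.005,0,0],[0,0,0]],"rotation":[[0,0,0],[0,0,0],[0,0,0],[0,0,0],[0,0,0],[0,0,0],[0,0,0],[0,0,0]],"fingers":[0,0,0,0,0,0,0,0]}'
python3 -c "
from h import *
st=status.state();print(np.round(st['ft_force'],2),np.round(st['ft_torque'],3))
m=np.array([.6203,-.1283,.09]);p=np.array(st['tcp_pos'])+[0,0,.0185];d=-Rn.from_rotvec(st['ee_rot']).as_matrix()[:,0];k=(m-p)@d;print(k*1000,(p+k*d)*1000)
s=snap('side');t=snap('top')
cv2.imwrite('pics/c7.png',np.hstack([crop(s['img'],300,185,80,60,5),crop(t['img'],320,205,80,60,5)]))"
```

```text
time_s: 9.7
tcp_pos: [0.6347, -0.0272, 0.0714]
ee_rot: [2.377, 2.054, -0.0]
ft_force: [0.1, -0.0, -1.8]
grip_width: 0.0193
finger_force: 58.9
[ 0.07 -0.03 -1.84] [-0.054  0.079 -0.062]
102.11219370070302 [ 619.9020618  -128.24163329   89.94776365]
```

View pics/c7.png

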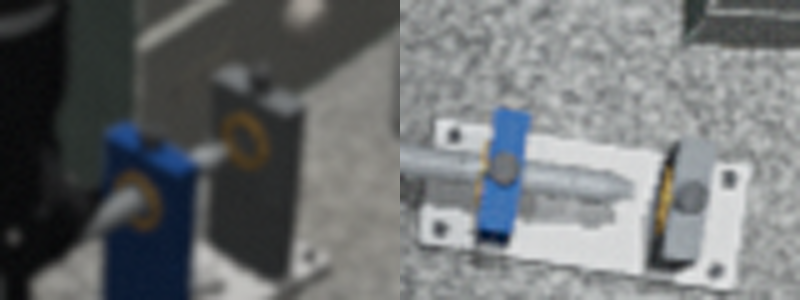

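The nose is about 12 mm short of the grey bushing, at side (346.4,215.6) and top (366,242.6). I'll check the lateral alignment with the grey ring in the top view.

Run:
```python
from h import *
np.set_printoptions(precision=2,suppress=True,linewidth=150)
t=snap('top');s=snap('side');st=status.state()
p=np.array(st['tcp_pos'])+[0,0,.0185];d=-Rn.from_rotvec(st['ee_rot']).as_matrix()[:,0]
for n,c,(x,y,w,h) in(("t",t,(370,235,8,22)),("s",s,(340,202,20,24))):
    hsv=cv2.cvtColor(c["img"],cv2.COLOR_BGR2HSV)[y:y+h,x:x+w]
    q=cv2.findNonZero(cv2.inRange(hsv,(8,90,50),(28,255,255)))[:,0]+[x,y]; print(n,len(q),"mean",q.mean(0),q.min(0),q.max(0))
    print("axis at grey entry",proj(c,p+d*.1821),"nose",proj(c,p+d*.169))
    # nose part: measured centre line in the gap
    a,b=proj(c,[p+d*.128,p+d*.155]);u=(b-a)/np.linalg.norm(b-a);v=np.array([-u[1],u[0]])
    ks=np.arange(0,np.linalg.norm(b-a),.25);ww=np.arange(-6,6.01,.5)
    mx=(a[0]+ks[None]*u[0]+ww[:,None]*v[0]).astype(np.float32);my=(a[1]+ks[None]*u[1]+ww[:,None]*v[1]).astype(np.float32)
    print(cv2.remap(c["img"],mx,my,cv2.INTER_CUBIC).astype(float).mean((1,2)))
```

```text
t 23 mean [372.17 245.09] [371 238] [373 251]
axis at grey entry [[373.17 243.38]] nose [[367.2  242.52]]
[215.04 214.87 215.74 216.53 215.27 206.23 184.37 161.39 153.97 161.99 173.45 182.94 188.11 186.22 177.86 167.39 154.97 142.47 132.74 131.09 140.33
 154.07 161.22 159.63 155.67]
s 61 mean [348.92 212.87] [344 208] [353 218]
axis at grey entry [[348.22 213.12]] nose [[344.84 215.03]]
[69.42 72.6  75.64 78.86 83.24 88.11 91.77 92.85 90.15 83.7  74.6  64.23 54.93 48.7  45.73 46.42 50.17 55.   59.03 62.15 64.01 64.96 65.7  66.07
 66.3 ]
```

The side view is aligned. The top view suggests the rod is 1–2 mm too far in +x, so I'll apply a modest correction (within the clearance) and advance slowly.

```bash
python3 -m handwheel '{"offset":[[0,-0.0008,-0.0006],[-0.002,0,0],[-0.003,0,0],[-0.003,0,0],[-0.003,0,0],[-0.003,0,0],[-0.003,0,0],[0,0,0]],"rotation":[[0,0,0],[0,0,0],[0,0,0],[0,0,0],[0,0,0],[0,0,0],[0,0,0],[0,0,0]],"fingers":[0,0,0,0,0,0,0,0]}'
cat > f.py <<'E'
from h import *
st=status.state();print(np.round(st['ft_force'],2),np.round(st['ft_torque'],3))
m=np.array([.6203,-.1283,.09]);p=np.array(st['tcp_pos'])+[0,0,.0185];d=-Rn.from_rotvec(st['ee_rot']).as_matrix()[:,0];k=(m-p)@d;print(k*1000,(p+k*d)*1000)
E
python3 f.py
```

```text
time_s: 10.7
tcp_pos: [0.6314, -0.0436, 0.072]
ee_rot: [2.377, 2.054, -0.0]
ft_force: [1.0, 0.9, -2.0]
grip_width: 0.019
finger_force: 58.9
[ 1.    0.89 -1.97] [0.079 0.038 0.027]
85.46936782954671 [ 619.06768649 -128.11957016   90.53791125]
```

```bash
python3 -m handwheel '{"offset":[[-0.002,0,0],[-0.002,0,0],[-0.002,0,0],[-0.002,0,0],[-0.002,0,0],[-0.002,0,0],[-0.002,0,0],[0,0,0]],"rotation":[[0,0,0],[0,0,0],[0,0,0],[0,0,0],[0,0,0],[0,0,0],[0,0,0],[0,0,0]],"fingers":[0,0,0,0,0,0,0,0]}'
python3 f.py
```

```text
time_s: 11.5
tcp_pos: [0.6294, -0.0572, 0.072]
ee_rot: [2.377, 2.054, -0.0]
ft_force: [0.0, -0.4, -1.3]
grip_width: 0.0191
finger_force: 58.9
[ 0.04 -0.39 -1.33] [ 0.073  0.047 -0.062]
71.67752547190196 [ 619.01048696 -128.11141531   90.49845351]
```

```bash
python3 -m handwheel '{"offset":[[-0.002,0,0],[-0.003,0,0],[-0.003,0,0],[-0.003,0,0],[-0.003,0,0],[-0.003,0,0],[-0.001,0,0],[0,0,0]],"rotation":[[0,0,0],[0,0,0],[0,0,0],[0,0,0],[0,0,0],[0,0,0],[0,0,0],[0,0,0]],"fingers":[0,0,0,0,0,0,0,0]}'
python3 f.py; python3 -c "
from h import *
s=snap('side');t=snap('top')
cv2.imwrite('pics/c8.png',np.hstack([crop(s['img'],300,185,80,60,5),crop(t['img'],320,205,80,60,5)]))"
```

```text
time_s: 12.3
tcp_pos: [0.6268, -0.075, 0.072]
ee_rot: [2.377, 2.054, -0.0]
ft_force: [-0.4, -1.0, -2.0]
grip_width: 0.0193
finger_force: 58.9
[-0.44 -0.96 -2.02] [ 0.007  0.151 -0.127]
53.63510685125528 [ 619.05859228 -128.11835092   90.51322309]
```

View pics/c8.png

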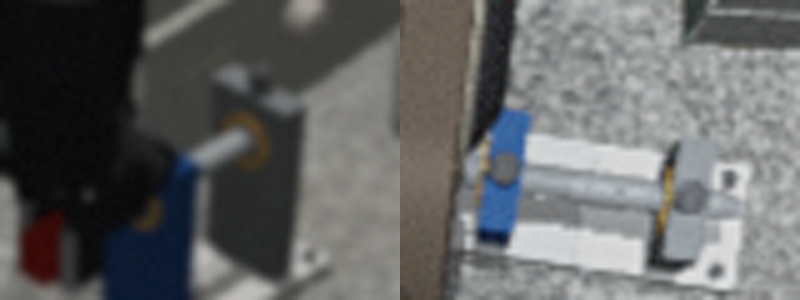

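The rod runs through both bushings, and the nose emerges beyond the grey cheek at top (388.4,246.4). I'll check how far it sticks out.

Run:
```python
from h import *
t=snap('top');st=status.state();p=np.array(st['tcp_pos']);d=-Rn.from_rotvec(st['ee_rot']).as_matrix()[:,0]
for px in((388.4,246.4),):
    N=onz(t,px,.09); print(N, "from TCP",(N-p)@d*1000,"from ring mouth",(N-[.6203,-.1283,.09])@d*1000-96)
print("plate outer edge (frame +75) on plate corners",[ (onz(t,q,.01)-[.6203,-.1283,0])@d*1000-96 for q in((390,238),(386.75,263))])
print("cheek outer top edge",(onz(t,(320+712/5,205+200/5-0),.118)-[.6203,-.1283,0])@d*1000-96)
print("qd",np.round(st["qd"],3))
```

```text
[ 0.6018366  -0.23956102  0.09      ] from TCP 166.65269203189314 from ring mouth 16.76094263836373
plate outer edge (frame +75) on plate corners [np.float64(25.782964234958996), np.float64(26.141658951260183)]
cheek outer top edge 169.73189430686347
qd [ 0.001  0.001 -0.002  0.001  0.001 -0.   ]
```

```bash
python3 -m handwheel '{"offset":[[-0.0007,0,0],[-0.0007,0,0],[0,0,0],[0,0,0],[0,0,0],[0,0,0],[0,0,0],[0,0,0]],"rotation":[[0,0,0],[0,0,0],[0,0,0],[0,0,0],[0,0,0],[0,0,0],[0,0,0],[0,0,0]],"fingers":[0,0,0,0,0,0,0,0]}'
python3 f.py; python3 -c "
from rig import job; print(job.finish_job())"
```

```text
time_s: 13.25
tcp_pos: [0.6267, -0.076, 0.072]
ee_rot: [-2.376, -2.055, 0.0]
ft_force: [-0.4, 0.1, -1.8]
grip_width: 0.0193
finger_force: 58.9
[-0.45  0.07 -1.84] [ 0.225  0.208 -0.147]
52.63178441009881 [ 619.06036735 -128.11934299   90.46201088]
the job is handed in; nothing more can be done
None
```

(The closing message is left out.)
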